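Pin the strap of the pull-test jig into its clevis

TASK

Couple the sliding strap of the small pull-test jig to its clevis: push the strap by its upright tab towards the clevis, slowly, until the pin standing loose in the upper ear drops into the hole in the strap and locks it, and do not force the tab once it has locked. Then press the pin down past its spring catch until its head sits flat on the clevis, let go, and leave the things lying round the jig where they are.

Things in the scene. Friction and masses are not known exactly. Their poses are not given: they have to be found in the camera images.
- jig: Pull-test jig, fixed to the desk: steel base plate 90 x 200 x 12 mm (y -60 to +140 mm) with an aluminium clevis: lower ear z 12 to 42 mm, upper ear z 58 to 80 mm, both 56 x 56 mm with 17 mm vertical holes, joined by a 12 mm web at the +x side. Origin: on the desk below the holes' axis; z up, y along the strap towards the tab.
- clevis_seat (a point): Centre of the upper ear's hole at its top face, 80 mm above the desk; axes as the jig's. The pin's head must come to lie flat on this face. In the lower ear, 5 mm below its top, a hidden spring catch stops a pin that only falls; some 6 to 14 N straight down pushes the pin past it.
- strap_path (a point): Fixed point on the holes' axis, 49 mm above the desk, between the ears; axes as the jig's. Here passes a steel strap, 36 wide, 14 thick (z 42 to 56 mm), sliding along the jig's y with about 2 N friction; it stays where left. Its 18 mm hole must come here; at first it is 12 to 40 mm off towards +y. When the pin drops into it the strap stops hard.
- tab_face (a point): Middle of the outer (+y) face of the push tab: dark upright plate on the strap, 46 wide (x), 10 thick (y), top 103 mm above the desk; this point at 82 mm. Strap reaches up to 34 mm beyond it: push above z 62 mm, towards -y, at some 20 mm/s. Tab is clamped differently each time: strap's hole is 71 to 99 mm towards -y from this point, to be found by feel.
- pin: Loose steel clevis pin, 76 mm long: shank 16 mm across, 66 mm long with 6 mm tapered nose; flat round head 28 mm across, 10 mm high. Origin at the tip, z towards the head. It first stands upright in the upper ear, tip on the strap (head's top 132 mm above the desk). Dropped into the strap, head's top is at about 114 mm; fully home 90 mm.
- pin_head (a point): Point on the pin's axis at the underside of its head, 10 mm below the head's top; z along the pin, towards the head. It is 42 mm above clevis_seat at first, about 24 mm when the pin has dropped into the strap and rests on the catch, 0 when fully home.
- supply_brick: Bystander: black power supply brick 118 x 62 x 32 mm, loose on the desk; origin under its centre.
- tape_roll: Bystander: brown roll of tape 81 mm across, 19 mm high, lying loose; origin under its centre.
- side_cutter: Bystander: red-handled side cutter 116 x 47 x 12 mm, lying loose; origin under its centre.
- screw_tray: Bystander: shallow grey tray of screws 70 x 95 x 16 mm, loose; origin under its centre.
Things that resemble listed ones, but are neither listed nor needed, are in the scene too. What is shaped like the pin but black or pink is not meant.

How it is judged:
By the outcome, as a careful person would: the job done as asked, in the order asked, and still so for the second after the job is handed in, with the robot touching nothing.
It also fails if it takes over 42 s, if anything falls off the work surface, if the arm or the gripper's body presses on something with over 40 N, if the wrist force passes 120 N, or if a joint passes its speed limit or range.

ROBOT

A 6-joint arm with a two-finger parallel gripper is mounted at the origin on a cart in front of the work surface, level with it; the furniture and walls round the work are solid. World frame = base frame: x ahead of the robot, y to its left, z up, the work surface at z = 0. Lengths are in m, angles in degrees, forces in N, time in s.
With the tool pointing down it reaches from about 0.325 to 0.875 m from the base axis. Payload 4.4 kg.
Tool frame: the origin (TCP) lies at the very end of the fingers, on their centre line; the grasp point (between the pads) lies 19 mm behind it; z points along the fingers, y is the line along which they close (so a half turn about z gives the same grasp; the last joint's range is limited). The gripper opens to 85 mm and grips with 20 to 120 N. Pads are 22 mm wide; open, the fingers measure 114 mm over their backs; the gripper's body (76 mm by 85 mm) begins 54 mm behind the grasp point. The pads swing forward as they close: fully open they stand 13 mm farther back than shut.
Start: joints at [-72.279, 11.837, 88.321, -0, 79.842, -8.623], TCP at [0.255, -0.515, 0.231] pointing down, gripper open.
Joint ranges: [-156.59, 156.59], [-49.26, 127.26], [12.9, 141.05], [-63.56, 243.56], [4.71, 150.69], [-161.64, 161.64]. Speed limits (degrees/s): [159.86, 159.86, 180, 180, 180, 180].

INTERFACE

Orientations are given as a 3x3 rotation matrix whose columns are the frame's x, y, z axes.
In Python, from plant import robot, viewer gives the robot as it stands. The module is installed in compiled form; this text tells all that it offers.
- The arm moves only by the shell command python3 -m pendant 'ROWS' [OPENING] [FORCE]. ROWS is a JSON list of rows, 1 to 5 of them, each of 4 numbers: dx, dy, dz in units of 100 mm, then a turn about the tool's z in degrees; each row is the pose to reach, as a shift and turn from the pose commanded when the command began, along the tool's axes at that moment; what a row does not reach only later rows make up. A row lasts 1/8 s, in which the tool goes at most 0.0625 m and 10.7 degrees, less where a joint would pass 70% of its speed; a pose out of reach is approached as far as the arm can. OPENING is the finger opening in m, set as the command begins (- or left out keeps the last). The fingers move at their own pace and stop on an object; FORCE is the grip in N (left out, the last holds). Time passes only in rows, so rows that do not move let the fingers close. It prints the time, the measured TCP pose, the force, the opening and the grip force at its end. Input that does not fit is refused with a message, and nothing moves.
- robot.observe(): the state, without advancing time (a new reading comes with each control period).
- viewer.capture(name): name is "side" or "top" or "wrist"; returns a dict with "image" (400x640x3 uint8, red, green, blue), "fx", "fy", "cx", "cy" (pixels), "rvec" (rotation vector, rad) and "tvec" (3), from world to camera coordinates, as OpenCV has them; the wrist camera has in their place "mount" (4x4, takes a point from camera to tool coordinates, whose origin is the TCP and whose axes are the flange's). Camera axes: x right, y down, z forward; pixel columns grow to the right and rows downward; lengths in m; the calibration is good to about 2 mm. A picture is of the moment at which its call begins: read the wrist's pose just before it. There is no depth.
- robot.hand_in(): hands the job in; it is judged then, once.
Trained networks look in the newest picture that a camera, given by its name, has taken for a name from the list of things; names that differ only in an ending like _2 or _b are one class to them, and where a whole thing is asked for, a point or a joint stands for the part that bears it (a point fixed in the world has none). Each returns a list of dicts, best first, with "score" (0 to 1); they miss things now and then, are a little off and sometimes report something else, mostly with a low value. They report only what shows in the picture. A call takes as long as a camera call. They do not tell look-alikes from the thing itself.
- viewer.search_frame(camera, query): "location" ([x, y, z] in m, in world coordinates, good to about 4 mm: the middle of the surface that is visible of it).
The state is a dict: "clock": time; "qpos": joint angles; "joint_vel": joint speeds; "joint_efforts": joint torques, N m; "tool_pos": TCP position; "ee_rot": TCP orientation; "contact_force": force on the tool from outside, world axes, zero at the start; "wrist_torque": the same for the moment, N m; "grip_width": finger opening in m; "gripper_force": force on a finger pad.
Only numpy, scipy, OpenCV 4.12 (cv2) and the standard library are available. Lean on these libraries where they do the work, as an engineer would, in place of code of your own. Each camera call takes 0.05 s, during which the arm holds its last target. There are 200 camera calls.

## Working session

There is one attempt and no reset: what is moved stays moved. The work goes in short steps, Python scripts to look and compute and a shell command to move; the robot and the scene stay as the last step left them, time stands still between calls to the robot, and variables do not carry over. Pictures are saved under pics/ and viewed, at most 10 in all, crops included, and the job is handed in when it is done.

```bash
mkdir -p pics; cat > h.py <<'E'
import numpy as np, cv2
from plant import robot, viewer
def cap(n,f=None):
    s=robot.observe(); c=viewer.capture(n)
    if f: cv2.imwrite('pics/'+f,c['image'][:,:,::-1])
    return s,c
def proj(c,p):
    K=np.array([[c['fx'],0,c['cx']],[0,c['fy'],c['cy']],[0,0,1.]])
    return cv2.projectPoints(np.array(p,float).reshape(-1,3),np.array(c['rvec'],float),np.array(c['tvec'],float),K,None)[0].reshape(-1,2)
def ray(c,uv,z):
    R=cv2.Rodrigues(np.array(c['rvec'],float))[0];t=np.array(c['tvec'],float)
    o=-R.T@t; d=R.T@np.array([(uv[0]-c['cx'])/c['fx'],(uv[1]-c['cy'])/c['fy'],1])
    return o+d*(z-o[2])/d[2]
E
python3 - <<'E'
from h import *
for n in ['top','side']:
    s,c=cap(n,n+'1.png')
    for q in ['jig','tab_face','pin','pin_head','supply_brick','tape_roll','side_cutter','screw_tray']:
        for r in viewer.search_frame(n,q)[:3]:
            print(n,q,round(r['score'],2),np.round(r['location'],3),np.round(proj(c,r['location'])[0]))
print(s['clock'],s['tool_pos'],np.round(s['ee_rot'],3))
E
```

```text
top jig 0.91 [0.531 0.112 0.016] [311. 221.]
top jig 0.25 [0.545 0.071 0.135] [325. 212.]
top tab_face 0.59 [0.526 0.192 0.068] [282. 222.]
top pin 0.62 [0.651 0.083 0.076] [320. 177.]
top pin 0.61 [0.437 0.01  0.075] [347. 253.]
top pin 0.45 [0.549 0.07  0.134] [325. 210.]
top pin_head 0.6 [0.648 0.084 0.074] [320. 178.]
top pin_head 0.56 [0.439 0.011 0.079] [347. 252.]
top supply_brick 0.74 [0.696 0.336 0.034] [233. 165.]
top tape_roll 0.93 [ 0.638 -0.188  0.02 ] [412. 184.]
top side_cutter 0.53 [0.46  0.365 0.011] [223. 246.]
top screw_tray 0.78 [ 0.41  -0.175  0.008] [410. 262.]
side jig 0.87 [0.535 0.124 0.063] [296. 213.]
side tab_face 0.72 [0.529 0.194 0.079] [287. 193.]
side pin 0.64 [0.542 0.064 0.125] [305. 208.]
side pin 0.61 [0.641 0.02  0.07 ] [350. 231.]
side pin 0.54 [0.648 0.078 0.065] [344. 217.]
side pin_head 0.71 [0.641 0.017 0.072] [350. 231.]
side pin_head 0.62 [0.54  0.063 0.126] [304. 208.]
side pin_head 0.5 [0.646 0.078 0.064] [343. 217.]
side supply_brick 0.65 [0.696 0.315 0.034] [332. 174.]
side tape_roll 0.65 [ 0.634 -0.194  0.015] [380. 319.]
side side_cutter 0.66 [0.456 0.36  0.01 ] [252. 183.]
side screw_tray 0.65 [0.693 0.314 0.033] [332. 174.]
0.45 [ 0.25511648 -0.51523874  0.23118133] [[ 0.896  0.444 -0.   ]
 [ 0.444 -0.896  0.   ]
 [ 0.    -0.    -1.   ]]
```

View pics/top1.png

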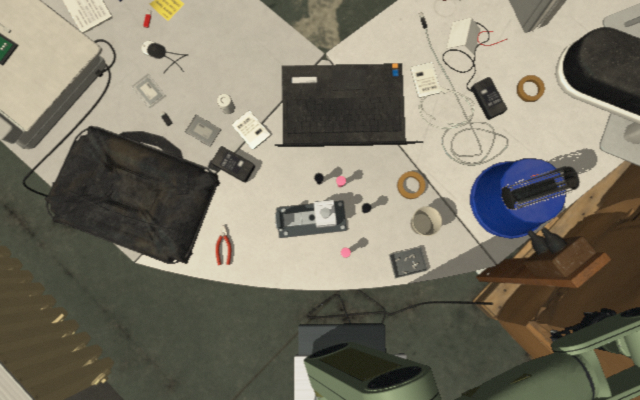

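View pics/side1.png

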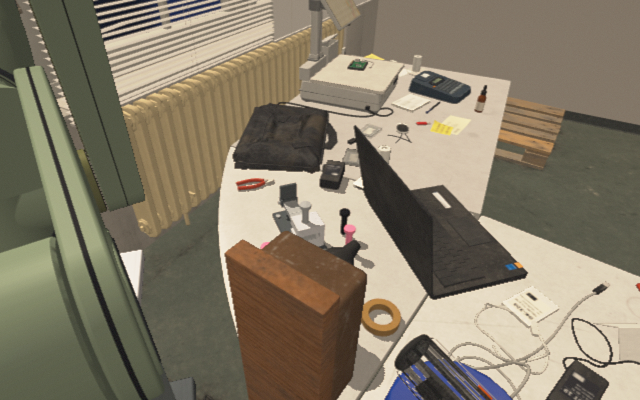

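```bash
python3 - <<'E'
from h import *
for n,(x,y,w,h) in {'top':(265,165,115,100),'side':(255,170,110,90)}.items():
    im=cv2.imread(f'pics/{n}1.png')[y:y+h,x:x+w]
    globals()[n]=cv2.resize(im,(400,350),interpolation=cv2.INTER_CUBIC)
cv2.imwrite('pics/crop1.png',np.hstack([top,side]))
s,c=cap('top')
R=cv2.Rodrigues(np.array(c['rvec'],float))[0]; print(-R.T@np.array(c['tvec']))
print(c['fx'],[ray(c,p,.012).round(3) for p in [(277,209),(278,237),(345,201),(347,230)]])
E
```

```text
[0.38739267 0.0802575  1.4849128 ]
506.0984745790394 [array([0.568, 0.21 , 0.012]), array([0.486, 0.207, 0.012]), array([0.59 , 0.01 , 0.012]), array([0.505, 0.006, 0.012])]
```

View pics/crop1.png

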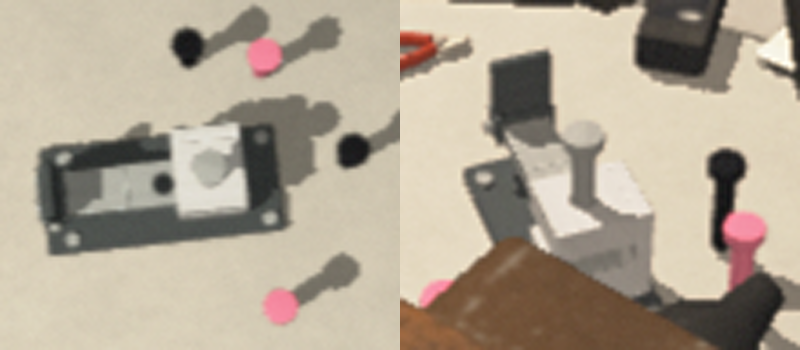

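The steel pin stands in the white ear at top px (325,212). Look-alikes are black at (319,178) and (367,208), and pink at (341,181) and (346,253). The dark tab is at (280,220), and the strap hole shows at (312,217), about 40 px from the tab.

```bash
python3 - <<'E'
from h import *
s,c=cap('top')
P=lambda x,y,z: ray(c,(265+.2875*x,165+y/3.5),z)[:2]
TL,BL,TR,BR=[P(x,y,.012) for x,y in [(40,150),(48,253),(278,125),(287,228)]]
yd=(TL+BL-TR-BR);L=np.linalg.norm(yd)/2;yd/=2*L; xd=np.array([yd[1],-yd[0]])
cen=(TL+BL+TR+BR)/4; print('len',L,'ydir',yd,'O(plate)',cen-.04*yd)
print('pin',P(210,165,.132),'ear ctr',(P(171,133,.08)+P(178,217,.08)+P(239,123,.08)+P(247,210,.08))/4)
O=P(210,165,.132)
for n,p in dict(hole=P(163,183,.056),tabtop=P(52,190,.103),plateC=cen).items(): print(n,p,'jig', (p-O)@xd,(p-O)@yd)
print('yaw',np.degrees(np.arctan2(yd[1],yd[0])))
E
```

```text
len 0.2014314847222332 ydir [-0.09688569  0.99529552] O(plate) [0.54195451 0.06778827]
pin [0.54390292 0.06926586] ear ctr [0.54542225 0.0698793 ]
hole [0.53828532 0.10710212] jig -0.001925379144111915 0.03820252430466539
tabtop [0.5284477  0.19369083] jig -0.0033275126050984157 0.125337002111341
plateC [0.53807908 0.10760009] jig -0.002082403689321919 0.03871812696034803
yaw 95.55986243111437
```

The manual's scale: shifts go in units of 100 mm. Converting my numbers, -0.1725 m is -1.725, 0.102 m is 1.02.

```bash
python3 -m pendant '[[1.02, -1.725, -0.3, 0], [1.02, -1.725, -0.3, 0], [1.02, -1.725, -0.3, 0], [1.02, -1.725, -0.3, 0], [1.02, -1.725, -0.3, 0]]' 0 30
```

```text
clock: 1.62
tool_pos: [0.2703, -0.3155, 0.2619]
ee_rot: [[0.896, 0.445, 0.001], [0.445, -0.896, -0.002], [-0.0, 0.002, -1.0]]
contact_force: [1.5, -0.3, 1.0]
grip_width: 0.0002
gripper_force: 0.0
```

```bash
python3 -m pendant '[[2.32, -1.98, 0, 0], [2.32, -1.98, 0, 0], [2.32, -1.98, 0, 0], [2.32, -1.98, 0, 0], [2.32, -1.98, 0, 0]]'
python3 -m pendant '[[2.49, -1.98, 0, 21], [2.49, -1.98, 0, 21], [2.49, -1.98, 0, 21], [2.49, -1.98, 0, 21], [2.49, -1.98, 0, 21]]'
python3 - <<'E'
from h import *
s,c=cap('wrist','w1.png'); M=np.array(c['mount'])
T=np.eye(4);T[:3,:3]=s['ee_rot'];T[:3,3]=s['tool_pos'];np.savez('w1.npz',M=T@M,k=[c['fx'],c['fy'],c['cx'],c['cy']])
print(s['tool_pos'],(T@M).round(3))
for q in ['tab_face','pin_head','jig']:
  for r in viewer.search_frame('wrist',q)[:2]: print(q,r)
E
```

```text
clock: 2.25
tool_pos: [0.3919, -0.0345, 0.2615]
ee_rot: [[0.897, 0.443, 0.001], [0.443, -0.897, -0.001], [0.001, 0.001, -1.0]]
contact_force: [0.2, -0.3, -0.1]
grip_width: 0.0002
gripper_force: 0.0
clock: 2.88
tool_pos: [0.5159, 0.2278, 0.2605]
ee_rot: [[0.996, 0.092, 0.001], [0.092, -0.996, -0.001], [0.001, 0.001, -1.0]]
contact_force: [1.8, -0.8, 0.7]
grip_width: -0.0002
gripper_force: 0.0
[0.51587165 0.22777917 0.26052337] [[ 0.091 -0.941 -0.325  0.6  ]
 [-0.996 -0.086 -0.031  0.237]
 [ 0.001  0.327 -0.945  0.404]
 [ 0.     0.     0.     1.   ]]
tab_face {'location': [0.5357, 0.2065, 0.0929], 'score': 0.91}
pin_head {'location': [0.6482, 0.0872, 0.0777], 'score': 0.95}
pin_head {'location': [0.4401, 0.0165, 0.0741], 'score': 0.92}
```

View pics/w1.png

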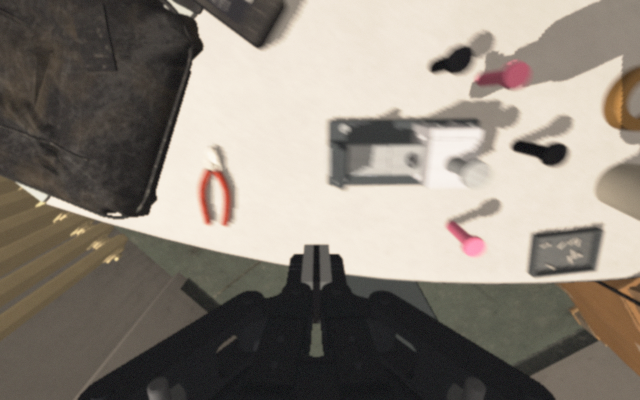

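```bash
python3 - <<'E'
from h import *
d=np.load('w1.npz');M=d['M'];fx,fy,cx,cy=d['k']
def P(u,v,z):
    r=M[:3,:3]@np.array([(u-cx)/fx,(v-cy)/fy,1]);o=M[:3,3];return (o+r*(z-o[2])/r[2])[:2]
O=np.array([.5435,.069]);yd=np.array([-.097,.9953]);xd=np.array([yd[1],-yd[0]])
for n,p in dict(pin=P(469,172,.132),hole=P(413,160,.056),tabU=P(337,140,.103),tabL=P(337,188,.103),tabOut=P(330,165,.103),tabface=np.array([.5357,.2065]),earc=P(455,156,.08),plTL=P(330,120,.012),plTR=P(481,120,.012)).items(): print(n,p.round(4),((p-O)@xd).round(4),((p-O)@yd).round(4))
im=cv2.imread('pics/w1.png')[105:205,315:495];cv2.imwrite('pics/w1c.png',cv2.resize(im,None,fx=4,fy=4,interpolation=cv2.INTER_CUBIC))
from plant import robot
print(robot.observe()['tool_pos'])
E
```

```text
pin [0.5473 0.0835] 0.0052 0.014
hole [0.5411 0.1125] 0.0019 0.0435
tabU [0.5625 0.2114] 0.0327 0.1399
tabL [0.5112 0.2055] -0.0189 0.139
tabOut [0.5358 0.2158] 0.0066 0.1469
tabface [0.5357 0.2065] 0.0056 0.1376
earc [0.554  0.0747] 0.011 0.0047
plTL [0.5761 0.2158] 0.0467 0.143
plTR [0.5941 0.0185] 0.0455 -0.0552
[0.51437055 0.22661192 0.25971319]
```

View pics/w1c.png

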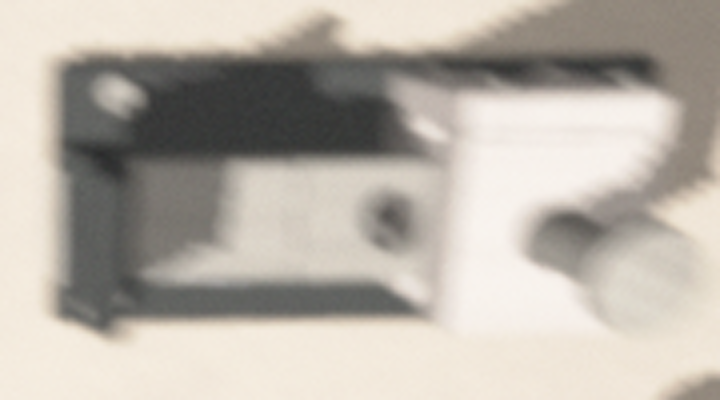

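```bash
python3 -m pendant '[[0.156, -0.154, 0, 0.2], [0.156, -0.154, 0.5, 0.2], [0.156, -0.154, 1, 0.2], [0.156, -0.154, 1, 0.2], [0.156, -0.154, 1, 0.2]]'
python3 - <<'E'
from h import *
s,c=cap('top','top2.png')
O=np.array([.5435,.069]);yd=np.array([-.097,.9953]);xd=np.array([yd[1],-yd[0]])
p=s['tool_pos'][:2]-O;print(s['tool_pos'],p@xd,p@yd,np.round(s['ee_rot'],3))
print(viewer.search_frame('top','tab_face')[:1])
s,c=cap('side','side2.png');print(viewer.search_frame('side','tab_face')[:1])
a=cv2.resize(cv2.imread('pics/top2.png')[165:265,235:350],(400,350),interpolation=2);b=cv2.resize(cv2.imread('pics/side2.png')[160:250,235:345],(400,350),interpolation=2)
cv2.imwrite('pics/c2.png',np.hstack([a,b]))
E
```

```text
clock: 3.7
tool_pos: [0.5289, 0.2426, 0.1632]
ee_rot: [[0.996, 0.088, 0.003], [0.088, -0.996, 0.001], [0.003, -0.0, -1.0]]
contact_force: [0.0, 0.0, 1.2]
grip_width: 0.0003
gripper_force: 0.0
[0.52886254 0.24255866 0.16324355] 0.00226652417870684 0.17416276384174934 [[ 0.996  0.088  0.003]
 [ 0.088 -0.996  0.001]
 [ 0.003 -0.    -1.   ]]
[{'location': [0.523, 0.1934, 0.0643], 'score': 0.56}]
[{'location': [0.5296, 0.1935, 0.0799], 'score': 0.91}]
```

View pics/c2.png

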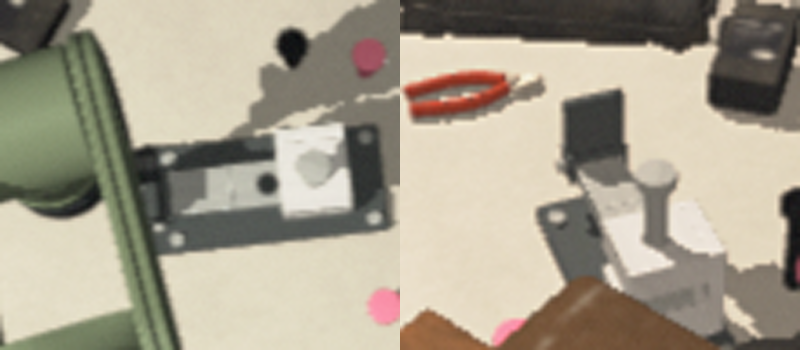

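The steel pin is still upright at crop (313,165), and the tab at (152,185) is clear of the tool. I'll lower the closed fingers behind the tab.

In the tool's units: 0.093 m is 0.93, 0.09 m is 0.9.

```bash
python3 -m pendant '[[0, 0, 0.5, 0], [0, 0, 0.9, 0], [0, 0, 0.93, 0], [0, 0, 0.93, 0]]'
python3 -m pendant '[[0, 0.05, 0, 0], [0, 0.1, 0, 0], [0, 0.15, 0, 0], [0, 0.18, 0, 0], [0, 0.18, 0, 0]]'
```

```text
clock: 4.4
tool_pos: [0.5287, 0.2439, 0.0701]
ee_rot: [[0.996, 0.09, 0.003], [0.09, -0.996, 0.001], [0.003, -0.001, -1.0]]
contact_force: [0.9, -0.5, 0.5]
grip_width: -0.0001
gripper_force: 0.0
clock: 5.03
tool_pos: [0.5289, 0.2252, 0.0683]
ee_rot: [[0.996, 0.089, -0.0], [0.089, -0.996, 0.0], [-0.0, -0.0, -1.0]]
contact_force: [-0.2, -0.3, 0.1]
grip_width: 0.0001
gripper_force: 0.0
```

```bash
python3 -m pendant '[[0, 0.025, 0, 0], [0, 0.05, 0, 0], [0, 0.075, 0, 0], [0, 0.1, 0, 0], [0, 0.125, 0, 0]]'
python3 -m pendant '[[0, 0.025, 0, 0], [0, 0.05, 0, 0], [0, 0.075, 0, 0], [0, 0.1, 0, 0], [0, 0.125, 0, 0]]'
python3 - <<'E'
from h import *
for n in ['side','top']:
  s,c=cap(n);print(s['contact_force'],viewer.search_frame(n,'tab_face')[:1])
E
```

```text
clock: 5.65
tool_pos: [0.53, 0.2135, 0.0683]
ee_rot: [[0.996, 0.09, 0.0], [0.09, -0.996, 0.001], [0.0, -0.001, -1.0]]
contact_force: [-0.1, 2.4, -1.0]
grip_width: -0.0
gripper_force: 1.3
clock: 6.28
tool_pos: [0.5313, 0.2005, 0.0683]
ee_rot: [[0.996, 0.09, 0.0], [0.09, -0.996, 0.0], [0.0, -0.0, -1.0]]
contact_force: [0.6, 2.1, -1.5]
grip_width: 0.0006
gripper_force: 1.3
[ 0.63670186  2.12404707 -1.54863603] [{'location': [0.5311, 0.1788, 0.0811], 'score': 0.9}]
[ 0.88632211  1.40983054 -0.25546399] []
```

```bash
python3 -m pendant '[[0, 0.025, 0, 0], [0, 0.05, 0, 0], [0, 0.075, 0, 0], [0, 0.1, 0, 0], [0, 0.125, 0, 0]]'
python3 - <<'E'
from h import *
s,c=cap('side');print(s['contact_force'],[viewer.search_frame('side',q)[:1] for q in('tab_face','pin_head')])
E
```

```text
clock: 7.1
tool_pos: [0.5324, 0.188, 0.0684]
ee_rot: [[0.996, 0.09, 0.0], [0.09, -0.996, 0.0], [0.0, -0.0, -1.0]]
contact_force: [0.6, 3.0, -0.5]
grip_width: -0.0
gripper_force: 1.3
[ 0.62106585  3.02192749 -0.49634474] [[{'location': [0.5303, 0.1688, 0.0825], 'score': 0.75}], [{'location': [0.637, 0.0154, 0.0751], 'score': 0.69}]]
```

```bash
python3 -m pendant '[[0, 0.025, 0, 0], [0, 0.05, 0, 0]]'
```

```text
clock: 7.5
tool_pos: [0.5328, 0.1831, 0.0684]
ee_rot: [[0.996, 0.09, 0.0], [0.09, -0.996, 0.0], [0.0, -0.0, -1.0]]
contact_force: [1.3, 2.3, 0.8]
grip_width: -0.0003
gripper_force: 1.1
```

In the tool's units: 0.0025 m is 0.025.

```bash
python3 -m pendant '[[0, 0.025, 0, 0]]'
```

```text
clock: 7.62
tool_pos: [0.5331, 0.1805, 0.0684]
ee_rot: [[0.996, 0.09, 0.0], [0.09, -0.996, -0.0], [0.0, 0.0, -1.0]]
contact_force: [1.3, 2.7, 0.7]
grip_width: 0.0004
gripper_force: 1.1
```

```bash
python3 -m pendant '[[0, 0.025, 0, 0]]'
```

```text
clock: 7.75
tool_pos: [0.5333, 0.1782, 0.0684]
ee_rot: [[0.996, 0.09, 0.0], [0.09, -0.996, 0.0], [0.0, -0.0, -1.0]]
contact_force: [1.6, 3.4, 0.3]
grip_width: -0.0
gripper_force: 1.8
```

```bash
python3 -m pendant '[[0, 0.02, 0, 0]]'
```

```text
clock: 7.88
tool_pos: [0.5334, 0.1777, 0.0685]
ee_rot: [[0.996, 0.089, 0.0], [0.089, -0.996, 0.003], [0.001, -0.003, -1.0]]
contact_force: [0.7, 11.2, 0.2]
grip_width: -0.0
gripper_force: 5.2
```

In the tool's units: 0.002 m is 0.02.

```bash
python3 -m pendant '[[0, 0.02, 0, 0]]'
```

```text
clock: 8.0
tool_pos: [0.5334, 0.1775, 0.0686]
ee_rot: [[0.996, 0.088, 0.0], [0.088, -0.996, 0.007], [0.001, -0.007, -1.0]]
contact_force: [-0.3, 15.0, 0.7]
grip_width: -0.0001
gripper_force: 8.0
```

```bash
python3 -m pendant '[[0, 0.02, 0, 0]]'
```

```text
clock: 8.12
tool_pos: [0.5334, 0.1773, 0.0686]
ee_rot: [[0.996, 0.088, 0.0], [0.088, -0.996, 0.01], [0.001, -0.01, -1.0]]
contact_force: [-0.6, 22.4, 0.1]
grip_width: -0.0003
gripper_force: 10.7
```

The strap locked at TCP y ≈ 0.178. I'll back off now and check the pin.

In the tool's units: -0.09 m is -0.9, -0.04 m is -0.4.

```bash
python3 -m pendant '[[0, -0.1, 0, 0], [0, -0.25, 0, 0], [0, -0.25, -0.4, 0], [0, -0.25, -0.9, 0], [0, -0.25, -0.9, 0]]'
python3 - <<'E'
from h import *
s,c=cap('side','side3.png')
for q in('tab_face','pin_head','pin'): print([(np.round(r['location'],3),round(r['score'],2),proj(c,r['location']).round()) for r in viewer.search_frame('side',q)[:3]])
im=c['image'][:,:,::-1]
a=cv2.resize(im[160:250,235:345],(400,350),interpolation=2)
s,c=cap('top');b=cv2.resize(c['image'][165:265,235:350,::-1],(400,350),interpolation=2)
cv2.imwrite('pics/c3.png',np.hstack([b,a]))
E
```

```text
clock: 8.75
tool_pos: [0.5352, 0.1979, 0.1636]
ee_rot: [[0.996, 0.09, 0.01], [0.09, -0.996, 0.001], [0.01, -0.0, -1.0]]
contact_force: [0.8, -0.5, -0.2]
grip_width: -0.0002
gripper_force: 0.0
[(array([0.533, 0.157, 0.08 ]), 0.55, array([[292., 201.]]))]
[(array([0.539, 0.062, 0.105]), 0.56, array([[304., 215.]])), (array([0.646, 0.08 , 0.066]), 0.52, array([[343., 216.]]))]
[(array([0.542, 0.065, 0.109]), 0.69, array([[304., 213.]])), (array([0.635, 0.019, 0.07 ]), 0.44, array([[348., 231.]])), (array([0.647, 0.077, 0.062]), 0.43, array([[344., 218.]]))]
```

View pics/c3.png

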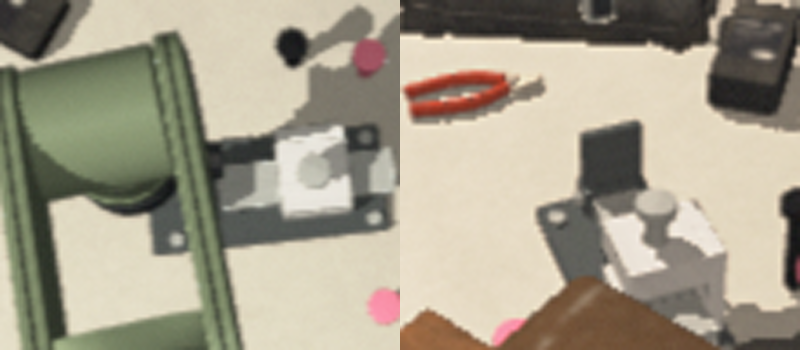

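The pin has dropped: its head is at side crop (657,205), lower than before, and the tab is next to the clevis. I'll move above the head.

In the tool's units: 0.129 m is 1.29, 0.12 m is 1.2.

```bash
python3 -m pendant '[[-0.04, 0.6, 0, 0], [-0.04, 1.2, 0, 0], [-0.04, 1.29, 0, 0], [-0.04, 1.29, 0, 0], [-0.04, 1.29, 0, 0]]'
python3 - <<'E'
from h import *
s,c=cap('wrist','w4.png');T=np.eye(4);T[:3,:3]=s['ee_rot'];T[:3,3]=s['tool_pos'];M=T@np.array(c['mount'])
print(s['tool_pos'])
q=np.linalg.inv(M)@np.array([.543,.069,.114,1]);print(c['fx']*q[0]/q[2]+c['cx'],c['fy']*q[1]/q[2]+c['cy'])
E
```

```text
clock: 9.62
tool_pos: [0.5385, 0.0694, 0.1576]
ee_rot: [[0.996, 0.091, -0.001], [0.091, -0.996, 0.001], [-0.001, -0.001, -1.0]]
contact_force: [0.5, -0.4, 0.5]
grip_width: 0.0002
gripper_force: 0.0
[0.53849386 0.06944024 0.1576307 ]
319.0638772939819 219.7732874511069
```

View pics/w4.png

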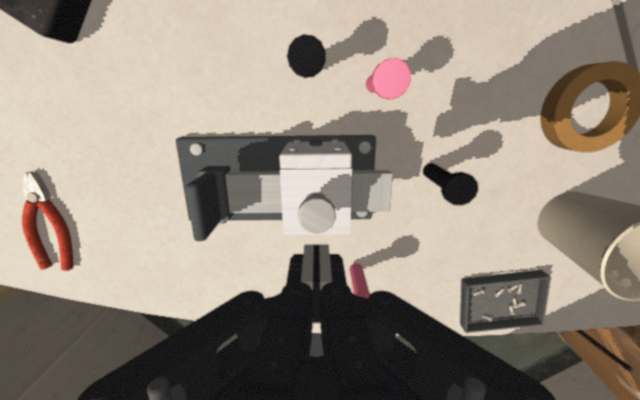

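The head is at px (317,212), about 6–7 mm ahead of the tool in x. I'll shift over and descend.

```bash
python3 -m pendant '[[0.075, 0, 0, 0], [0.075, 0, 0.2, 0], [0.075, 0, 0.36, 0], [0.075, 0, 0.36, 0]]'
python3 -m pendant '[[0, 0, 0.02, 0], [0, 0, 0.04, 0], [0, 0, 0.06, 0], [0, 0, 0.08, 0]]'
```

```text
clock: 10.18
tool_pos: [0.5451, 0.0695, 0.1204]
ee_rot: [[0.996, 0.09, -0.004], [0.09, -0.996, 0.0], [-0.004, -0.001, -1.0]]
contact_force: [-0.4, -0.2, -0.2]
grip_width: -0.0002
gripper_force: 0.0
clock: 10.68
tool_pos: [0.5467, 0.0689, 0.1145]
ee_rot: [[0.996, 0.09, 0.001], [0.09, -0.996, -0.0], [0.001, 0.0, -1.0]]
contact_force: [0.7, -0.9, 0.1]
grip_width: 0.0003
gripper_force: 0.0
```

```bash
python3 -m pendant '[[0, 0, 0.02, 0], [0, 0, 0.04, 0]]'; python3 -m pendant '[[0, 0, 0.02, 0], [0, 0, 0.04, 0]]'
```

```text
clock: 10.92
tool_pos: [0.5465, 0.069, 0.1102]
ee_rot: [[0.996, 0.09, -0.0], [0.09, -0.996, 0.0], [-0.0, -0.0, -1.0]]
contact_force: [-0.2, -0.4, -0.4]
grip_width: 0.0001
gripper_force: 0.0
clock: 11.18
tool_pos: [0.5481, 0.069, 0.1083]
ee_rot: [[0.996, 0.09, 0.003], [0.09, -0.996, 0.0], [0.003, 0.0, -1.0]]
contact_force: [-0.7, 0.5, 11.4]
grip_width: 0.0001
gripper_force: 5.6
```

```bash
python3 -m pendant '[[0, 0, 0.02, 0], [0, 0, 0.04, 0]]'
```

```text
clock: 11.42
tool_pos: [0.548, 0.0691, 0.1046]
ee_rot: [[0.996, 0.09, 0.003], [0.09, -0.996, 0.0], [0.003, 0.0, -1.0]]
contact_force: [-2.3, -0.1, 9.9]
grip_width: -0.0
gripper_force: 5.0
```

In the tool's units: 0.004 m is 0.04, 0.002 m is 0.02.

```bash
python3 -m pendant '[[0, 0, 0.02, 0], [0, 0, 0.04, 0]]'
```

```text
clock: 11.68
tool_pos: [0.5477, 0.069, 0.1001]
ee_rot: [[0.996, 0.09, 0.003], [0.09, -0.996, 0.0], [0.002, 0.0, -1.0]]
contact_force: [-2.1, 0.0, 7.9]
grip_width: 0.0001
gripper_force: 3.7
```

Going down; the catch is yielding.

In the tool's units: 0.006 m is 0.06, 0.004 m is 0.04.

```bash
python3 -m pendant '[[0, 0, 0.02, 0], [0, 0, 0.04, 0], [0, 0, 0.06, 0]]'
```

```text
clock: 12.05
tool_pos: [0.5473, 0.069, 0.0936]
ee_rot: [[0.996, 0.09, 0.002], [0.09, -0.996, -0.0], [0.002, 0.0, -1.0]]
contact_force: [-1.5, -1.0, 5.7]
grip_width: 0.0
gripper_force: 3.0
```

In the tool's units: 0.004 m is 0.04, 0.002 m is 0.02.

```bash
python3 -m pendant '[[0, 0, 0.02, 0], [0, 0, 0.04, 0]]'
```

```text
clock: 12.3
tool_pos: [0.5471, 0.069, 0.0901]
ee_rot: [[0.996, 0.09, 0.001], [0.09, -0.996, -0.0], [0.001, 0.0, -1.0]]
contact_force: [-4.9, -0.7, 17.2]
grip_width: -0.0001
gripper_force: 8.8
```

```bash
python3 -m pendant '[[0, 0, 0.02, 0], [0, 0, 0.02, 0]]'
python3 -m pendant '[[0, 0, -0.3, 0], [0, 0, -0.8, 0], [0, -0.3, -1.2, 0], [0, -0.6, -1.2, 0], [0, -0.6, -1.2, 0]]'
python3 - <<'E'
from h import *
s,c=cap('side');a=cv2.resize(c['image'][160:250,235:345,::-1],(400,350),interpolation=2)
s,c=cap('wrist');b=cv2.resize(c['image'][:,:,::-1],(400,250));b=cv2.copyMakeBorder(b,0,100,0,0,0)
print([(np.round(r['location'],3),round(r['score'],2)) for q in('pin_head','tab_face') for r in viewer.search_frame('side',q)[:3]])
cv2.imwrite('pics/c5.png',np.hstack([a,b]))
E
```

```text
clock: 12.55
tool_pos: [0.5471, 0.069, 0.0901]
ee_rot: [[0.996, 0.09, 0.001], [0.09, -0.996, -0.0], [0.001, 0.0, -1.0]]
contact_force: [-8.2, -0.1, 21.1]
grip_width: 0.0004
gripper_force: 10.4
clock: 13.18
tool_pos: [0.541, 0.1303, 0.2068]
ee_rot: [[0.996, 0.092, 0.001], [0.092, -0.996, 0.0], [0.001, -0.0, -1.0]]
contact_force: [-0.1, -0.6, -0.6]
grip_width: 0.0002
gripper_force: 0.0
[(array([0.636, 0.017, 0.071]), 0.52), (array([0.539, 0.066, 0.088]), 0.44), (array([0.646, 0.078, 0.066]), 0.44), (array([0.532, 0.159, 0.079]), 0.56)]
```

View pics/c5.png

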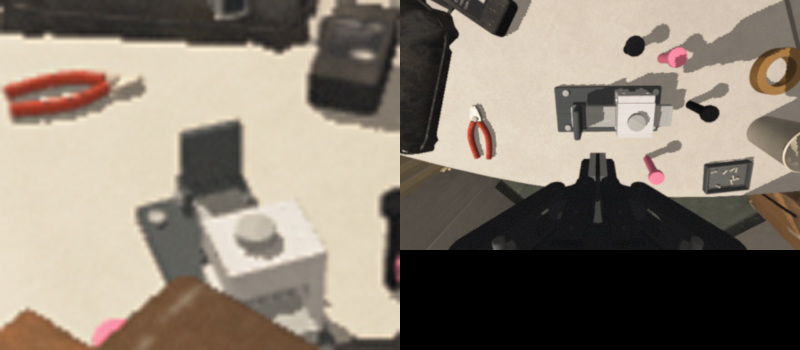

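The pin head at crop (258,235) sits flat on the white ear, the tool is clear, and the bystanders haven't moved.

```bash
python3 -c "
from plant import robot
print(robot.hand_in())"
```

```text
the job is handed in; nothing more can be done
None
```

The strap is locked in the clevis and the pin is pressed home, its head flat on the upper ear (fingertips stopped at about 90 mm). After the lock, two further 2 mm steps raised the push on the tab to about 22 N before I backed off. The things round the jig show no movement in the last pictures, and I handed the job in at about 13 s; no verdict was returned.

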